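# Tip the rinsed screw caps into the pouring corner of the shaker tray

### The arm

A 6-joint arm with a two-finger parallel gripper is mounted at the origin on the work surface. World frame = base frame: x ahead of the robot, y to its left, z up, the work surface at z = 0. Lengths are in m, angles in rad, forces in N, time in s.
With the tool pointing down it reaches from about 0.35 to 0.975 m from the base axis. Payload 4.9 kg.
Tool frame: the origin (TCP) lies at the very end of the fingers, on their centre line; the grasp point (between the pads) lies 19 mm behind it; z points along the fingers, x is the direction in which the jaws open and shut, and the axes are right-handed (so a half turn about z gives the same grasp; the last joint's range is limited). The gripper opens to 85 mm and grips with 20 to 120 N. Pads are 22 mm wide; open, the fingers measure 114 mm over their backs; the gripper's body (76 mm by 85 mm) begins 54 mm behind the grasp point. The pads swing forward as they close: fully open they stand 13 mm farther back than shut.
Start: joints at [-1.367, 0.053, 1.613, -0, 1.476, -0.119], TCP at [0.198, -0.593, 0.231] pointing down, gripper open.
Joint ranges: [-3.01, 3.01], [-1.01, 2.22], [0.06, 2.58], [-1.02, 4.17], [0.09, 2.62], [-3.14, 3.14]. Speed limits (rad/s): [2.57, 2.57, 3.14, 3.14, 3.14, 3.14].

### API

Orientations are given as a unit quaternion [w, x, y, z].
In Python, from plant import * gives the robot as it stands.
- The arm moves only by the shell command python3 -m inch 'ROWS'. ROWS is text: rows parted by semicolons, each of 7 numbers parted by spaces: the shift along the tool's x, y, z in m, then the turn, a rotation vector about the tool's x, y, z in rad, then the closure, from 0 (fully open) to 1 (shut). A call has 1 to 10 rows; each row shifts and turns the commanded pose from where the row before left it, along the tool's axes as they then stand; what a row does not reach is not made up. A row lasts 1/12 s, in which the tool goes at most 41.7 mm and 7.16 degrees, less where a joint would pass 70% of its speed; a pose out of reach is approached as far as the arm can. A call with a gripper value outside its range is refused whole. The fingers move at their own pace and stop on an object; the grip force is fixed at half the most. Time passes only in rows, so rows that do not move let the fingers close. It gives the time, the measured TCP pose, the force and the opening at its end, in the units of the state.
- state(): the state, without advancing time (a new reading comes with each control period).
- grab_frame(name): name is "scene" or "top" or "wrist"; returns the picture (480x640x3 uint8, blue, green, red); there is no depth.
- camera_info(name): a dict with "vertical_fov" (degrees; the focal length in pixels is half the picture's height over the tangent of half this angle, whatever the lens; pixels are square), "cx", "cy" (the principal point, pixels), "origin" and "rotation" of the camera in the world. Camera axes: x right, y down, z forward; pixel columns grow to the right and rows downward; lengths in m; the calibration is good to about 2 mm. A picture is of the moment at which its call begins: read the wrist's pose just before it. camera_info takes no time and is no camera call; for the wrist camera it gives the pose at the moment of the call.
- job_done(): hands the job in, once; it reports no verdict.
The state is a dict: "time": time; "joint_pos": joint angles; "joint_vel": joint speeds; "joint_efforts": joint torques, N m; "tool_pos": TCP position; "tool_rot": TCP orientation; "contact_force": force on the tool from outside, world axes, zero at the start; "ft_torque": the same for the moment, N m; "gripper_width": opening from 0.0 (shut) to 1.0 (fully open).
Only numpy, scipy, OpenCV 4.12 (cv2) and the standard library are available. Lean on these libraries where they do the work, as an engineer would, in place of code of your own. Each camera call takes 0.05 s, during which the arm holds its last target.

### The job

The screw caps have been shaken dry in the steel rinsing tray on the platform shaker: slide the red-handled clamp bar fully back so that its lip frees the tray's rim, then lift the tray level by its bow handle, some 10 cm up, well clear of the shaker. Keeping it over the shaker, tip it towards the corner with the blue pouring lip until all four caps have slid together into that corner, and finish holding it still like that, tilted in the air in your grip, with the bar left open. Spill no cap, and leave the sample pot on the deck and the other things on the bench as they are.

Things in the scene. Friction and masses are not known exactly. Their poses are not given: they have to be found in the camera images.
- shaker: White platform shaker, 290 x 330 mm deck (x, y) whose rubber-covered top is 95 mm above the bench; it is fixed. Origin on the bench under the deck's centre; x and y along the deck's sides, z up. A fixed bar 30 mm high stands along the deck's -y side, the sliding clamp bar on its +y side; the tray lies between them.
- jaw (a joint): Position of the sliding clamp bar along the shaker's +y: 0 = shut on the tray, its lip reaching 6 mm over the tray's rim; 0.045 m = fully open, against a stop. It needs about 5 to 7 N to slide, has no spring and stays where it is left. The bar is 170 mm long (x), 50 mm high over the deck.
- jaw_grip (a point): Centre of the red grip of the clamp bar's bow handle: a flat-sided bar 90 mm long along the shaker's x, 14 mm thick along y (pinch it across y), 24 mm high, carried 78 mm above the deck on two posts; it stands 38 mm behind the clamp bar, so there is free room on either side. It moves with the bar. Its axes are the shaker's.
- tray: Loose steel tray, about 0.42 kg, 216 x 156 mm outside (x, y), walls 4 mm thick and 40 mm high with a 6 mm out-turned rim; floor 3 mm thick, inside 208 x 148 mm. Origin under the centre of its floor; x along its long side, z up out of the tray. At the start it lies on the shaker's deck with its axes along the shaker's. The blue pouring lip is at its (-x, -y) corner.
- tray_grip (a point): Centre of the black sleeve on the tray's bow handle, straight above the tray's centre, 105 mm above its underside: flat-sided, 94 mm long along the tray's x, 14 mm thick along y (pinch it across y), 24 mm high (53 mm of free height between sleeve and rim). Fixed to the tray; its axes are the tray's.
- tray_corner (a point): Inner corner of the tray under the blue pouring lip (-x, -y), 10 mm above the tray's floor (half-way up a cap). Its axes are the tray's.
- cap0_center (a point): Centre of a loose red screw cap in the tray, 24 mm diameter, 20 mm high, 12 g; smooth damp plastic that slides over the tray's floor once it slopes about 12 to 18 degrees; to slide on along a wall into the corner it needs about 25 degrees of slope straight towards the corner, or a tip to one side after the other.
- cap1_center (a point): Centre of a loose blue screw cap in the tray, 24 mm diameter, 20 mm high, 12 g; smooth damp plastic that slides over the tray's floor once it slopes about 12 to 18 degrees; to slide on along a wall into the corner it needs about 25 degrees of slope straight towards the corner, or a tip to one side after the other.
- cap2_center (a point): Centre of a loose white screw cap in the tray, 24 mm diameter, 20 mm high, 12 g; smooth damp plastic that slides over the tray's floor once it slopes about 12 to 18 degrees; to slide on along a wall into the corner it needs about 25 degrees of slope straight towards the corner, or a tip to one side after the other.
- cap3_center (a point): Centre of a loose red screw cap in the tray, 24 mm diameter, 20 mm high, 12 g; smooth damp plastic that slides over the tray's floor once it slopes about 12 to 18 degrees; to slide on along a wall into the corner it needs about 25 degrees of slope straight towards the corner, or a tip to one side after the other.
- pot: Bystander: clear sample pot with a yellow cap, 34 mm diameter, 48 mm high, standing on the shaker's deck in the (+x, +y) corner behind the clamp bar. Origin under its centre.
- bottle: Bystander: white bottle with a blue cap, 68 mm diameter, 190 mm high, standing on the bench on the robot's right. Origin under its centre.
- rack: Bystander: white tube rack 80 x 200 mm with capped tubes, 104 mm high, on the robot's left. Origin under its centre.
- basin: Bystander: small steel bowl, 140 mm diameter, 50 mm high, on the robot's left. Origin under its centre.
- forceps_center (a point): Bystander: steel forceps, 140 mm long, lying on the bench on the robot's right; their middle.
- swab_center (a point): Bystander: swab tube with a red cap, about 140 mm long, 16 mm thick, lying on the bench along the shaker's far (+x) side; its middle.

How it is judged:
On the way, in this order (a step that is already met when the one before it is completed fails the run):
1. the clamp bar is slid back open (at least 35 of its 45 mm) while the tray still lies on the deck (value of joint jaw above 0.035 m and z of tray in the frame of shaker below 0.105 m), for 0.2 s.
2. the tray is lifted level (within about 11 degrees) until its underside is 40 mm above the deck, clear of the shaker (z of tray in the frame of shaker above 0.135 m and angle between tray's own z axis and vertical below 0.2 rad and contact force between tray and shaker below 0.2 N), for 0.1 s.
At the end, for the whole second after the job is handed in: Held still by the fingers alone over the shaker (within 170 mm), pouring corner 20 mm or more above the deck, tray tilted 15 to 50 degrees and down towards that corner along both sides, all four caps in it within 95 mm of the inner corner, clamp bar open more than 30 mm (distance between each of cap0_center, cap1_center, cap2_center, cap3_center and tray_corner below 0.095 m and z of each of cap0_center, cap1_center, cap2_center, cap3_center in the frame of tray above 0.004 m and angle between tray's own z axis and vertical between 0.26 and 0.87 rad and angle between tray's own x axis and vertical below 1.47 rad and angle between tray's own y axis and vertical below 1.47 rad and height (world z) of tray_corner above 0.115 m and horizontal distance between tray and shaker below 0.17 m and contact force between tray and the fingers above 1 N and contact force between tray and shaker below 0.2 N and linear speed of tray below 0.03 m/s and angular speed of tray below 0.15 rad/s and value of joint jaw above 0.03 m); the arm keeps its last pose, push and grip.
It fails at once if a cap leaves the tray (distance between any of cap0_center, cap1_center, cap2_center, cap3_center and tray_grip above 0.18 m).
It fails at once if a bystander is pushed more than 30 mm (distance of any of pot, bottle, rack, basin, forceps_center, swab_center from where it was at the start of the episode above 0.03 m).
It fails at once if a bystander is tipped over (angle between any of pot, bottle, rack, basin's own z axis and vertical above 0.5 rad).
It also fails if it takes over 48 s, if anything falls off the work surface, if the arm or the gripper's body presses on something with over 40 N, if the wrist force passes 120 N, or if a joint passes its speed limit or range.

## Working session

There is one attempt and no reset: what is moved stays moved. The work goes in short steps, Python scripts to look and compute and a shell command to move; the robot and the scene stay as the last step left them, time stands still between calls to the robot, and variables do not carry over. Pictures are saved under pics/ and viewed, and the job is handed in when it is done.

```bash
ls; mkdir -p pics
python3 - <<'E'
from plant import *
import cv2
print(state())
for n in ("scene","top","wrist"):
    i=camera_info(n); print(n,i)
    cv2.imwrite(f"pics/{n}0.png",grab_frame(n))
E
```

```text
pics
{'time': 0.0, 'joint_pos': array([-1.36700335e+00,  5.33334391e-02,  1.61430545e+00,  1.80872668e-05,
        1.47599917e+00, -1.18996731e-01]), 'joint_vel': array([-0.00079415, -0.00055444, -0.00133276, -0.00103086,  0.00146588,
       -0.00042844]), 'joint_efforts': array([-6.76006930e-04, -3.93682837e+01, -3.70180964e+01, -2.45353722e-04,
        7.16394105e-03,  1.42455536e-05]), 'tool_pos': array([ 0.19813773, -0.5921006 ,  0.2300707 ]), 'tool_rot': array([-6.98489522e-04,  8.11544947e-01, -5.84289101e-01, -7.47072997e-04]), 'contact_force': array([0.63348255, 0.24089171, 0.20732038]), 'ft_torque': array([-0.01090061, -0.02371077,  0.05454284]), 'gripper_width': 0.9976513489368529}
scene {'vertical_fov': 52.105451144110894, 'cx': 313.4810898505931, 'cy': 242.44005023942464, 'origin': array([0.88677897, 0.56240277, 1.11778952]), 'rotation': array([-0.08299708,  0.2871768 ,  0.90938507, -0.28923999])}
top {'vertical_fov': 49.232966444043605, 'cx': 312.12763703473803, 'cy': 236.37419351150942, 'origin': array([0.32008615, 0.00203296, 1.37609337]), 'rotation': array([ 0.06822547, -0.69459029,  0.71383148, -0.05774287])}
wrist {'vertical_fov': 62.85031888892727, 'cx': 323.45758575420183, 'cy': 238.60151501311375, 'origin': array([ 0.27615804, -0.56681236,  0.37255597]), 'rotation': array([ 0.1299711 ,  0.80144362, -0.57592053, -0.09545248])}
```

View pics/scene0.png

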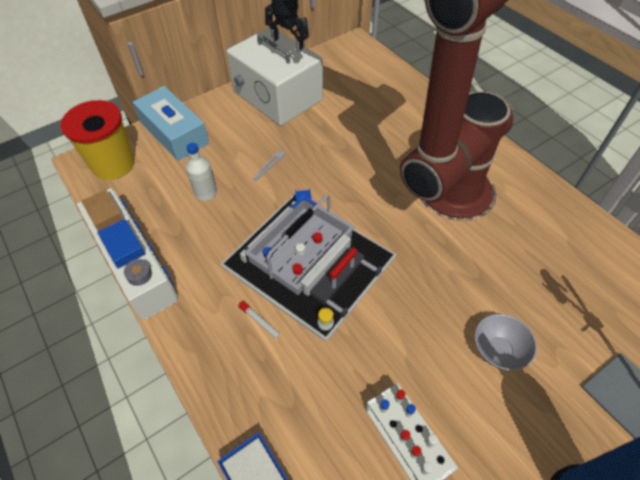

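View pics/top0.png

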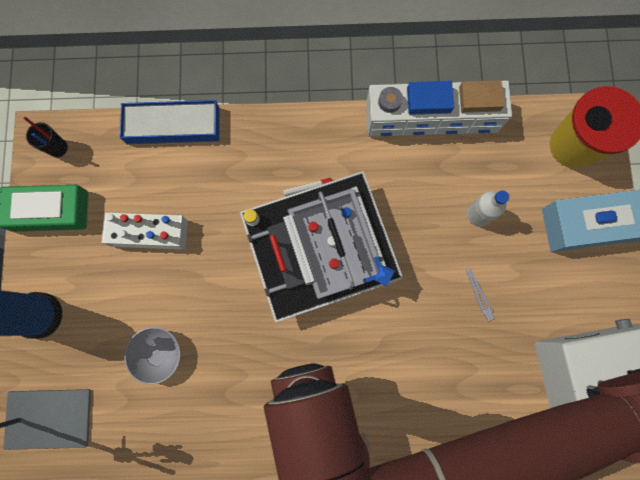

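View pics/wrist0.png

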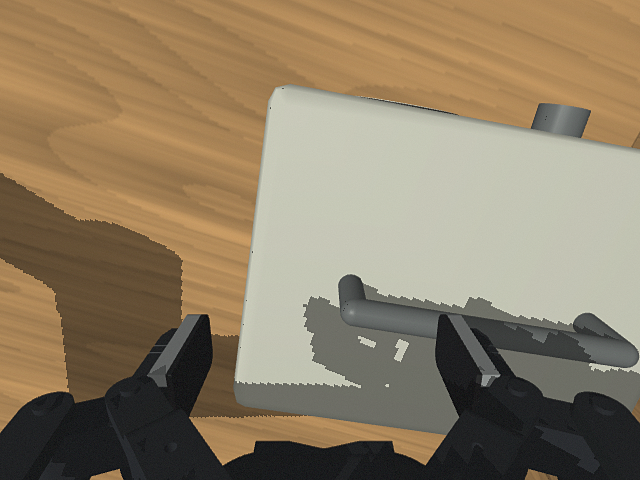

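```bash
cat > h.py <<'E'
import numpy as np, cv2
from scipy.spatial.transform import Rotation as R
from plant import *
def Rq(q): return R.from_quat(np.r_[q[1:],q[0]])
def K(i,h=480):
    return h/2/np.tan(np.radians(i["vertical_fov"]/2))
def rays(i,uv):
    uv=np.atleast_2d(uv).astype(float); f=K(i)
    d=np.c_[(uv[:,0]-i["cx"])/f,(uv[:,1]-i["cy"])/f,np.ones(len(uv))]
    return Rq(i["rotation"]).apply(d)
def onplane(i,uv,z):
    d=rays(i,uv); o=np.array(i["origin"]); return o+d*((z-o[2])/d[:,2])[:,None]
def proj(i,p):
    p=np.atleast_2d(p); c=Rq(i["rotation"]).inv().apply(p-np.array(i["origin"])); f=K(i)
    return np.c_[f*c[:,0]/c[:,2]+i["cx"],f*c[:,1]/c[:,2]+i["cy"]]
def tri(i1,uv1,i2,uv2):
    d1=rays(i1,uv1)[0];d2=rays(i2,uv2)[0];o1=np.array(i1["origin"]);o2=np.array(i2["origin"])
    A=np.c_[d1,-d2]; s=np.linalg.lstsq(A,o2-o1,rcond=None)[0]
    a=o1+s[0]*d1;b=o2+s[1]*d2; return (a+b)/2,np.linalg.norm(a-b)
E
python3 - <<'E'
from h import *
for n,(x0,x1,y0,y1) in (("top",(230,410,165,330)),("scene",(215,400,180,345))):
    im=cv2.imread(f"pics/{n}0.png"); c=im[y0:y1,x0:x1]
    cv2.imwrite(f"pics/{n}0c.png",cv2.resize(c,None,fx=3.6,fy=3.6,interpolation=cv2.INTER_CUBIC))
    hsv=cv2.cvtColor(im,cv2.COLOR_BGR2HSV)
    red=(((hsv[...,0]<8)|(hsv[...,0]>172))&(hsv[...,1]>150)&(hsv[...,2]>90)).astype(np.uint8)
    m=np.zeros_like(red);m[y0:y1,x0:x1]=1
    cs,_=cv2.findContours(red*m,cv2.RETR_EXTERNAL,cv2.CHAIN_APPROX_NONE)
    i=camera_info(n)
    for k in cs:
        if cv2.contourArea(k)<15: continue
        r=cv2.minAreaRect(k); M=cv2.moments(k); uv=[M['m10']/M['m00'],M['m01']/M['m00']]
        print(n,cv2.contourArea(k),np.round(uv,1),r,onplane(i,uv,0.185).round(4))
E
```

```text
top 55.5 [333.9 263. ] ((334.0, 263.0), (8.0, 8.0), 90.0) [[ 0.4718 -0.0313  0.185 ]]
top 186.0 [277.2 252.7] ((277.1000061035156, 252.8000030517578), (37.63109588623047, 6.008327484130859), 71.56504821777344) [[0.4992 0.0982 0.185 ]]
top 54.0 [312.8 226.2] ((313.0, 226.0), (8.0, 8.0), 90.0) [[0.5591 0.0147 0.185 ]]
top 23.5 [325.8 179.9] ((326.09619140625, 179.98077392578125), (3.530090570449829, 10.001924514770508), 78.69007110595703) [[ 0.6692 -0.0187  0.185 ]]
scene 50.5 [243.2 305.5] ((243.06100463867188, 305.548828125), (8.277210235595703, 7.340167045593262), 38.65980911254883) [[0.7417 0.0656 0.185 ]]
scene 60.5 [297.1 268.6] ((297.0, 268.5), (9.0, 8.0), 90.0) [[0.5962 0.055  0.185 ]]
scene 242.0 [342.8 262.8] ((343.0398254394531, 262.59735107421875), (7.8079833984375, 37.72290802001953), 41.18592834472656) [[0.5037 0.1018 0.185 ]]
scene 58.5 [317.2 237.3] ((317.0, 237.5), (9.0, 8.0), 90.0) [[0.5103 0.0105 0.185 ]]
```

View pics/top0c.png

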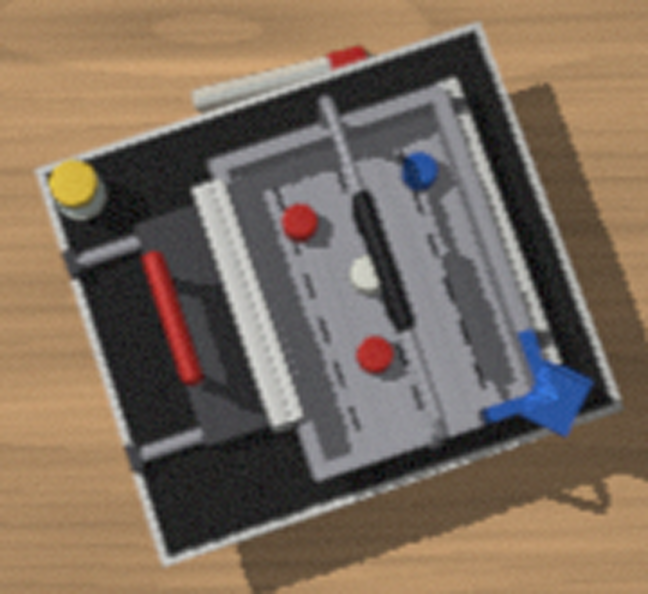

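View pics/scene0c.png

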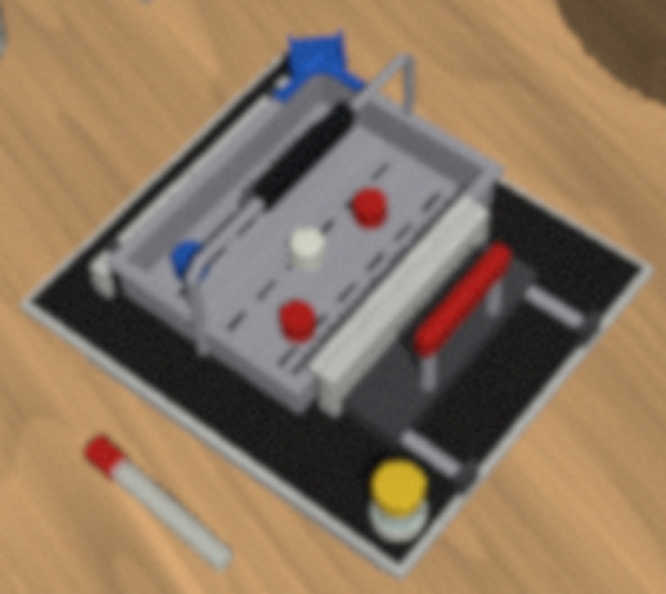

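Top view (crop): deck corners at about (40,170), (480,25), (620,405), (165,562); red grip from (152,255) to (190,380); black sleeve from (362,195) to (402,325); blue lip at (550,395). In the scene view the same items are clear.

Run:
```python
from h import *
i=camera_info("top"); s=camera_info("scene")
T=lambda p:(np.array(p)/3.6+[230,165]); S=lambda p:(np.array(p)/3.6+[215,180])
c=onplane(i,[T(p) for p in [(38,170),(480,24),(621,405),(165,562)]],0.095); print(c.round(4),c.mean(0).round(4))
c2=onplane(s,[S(p) for p in [(22,302),(283,50),(652,268),(402,575)]],0.095); print(c2.round(4),c2.mean(0).round(4))
for c in (c,): 
  print([np.degrees(np.arctan2(*(b-a)[[1,0]])).round(1) for a,b in ((c[3],c[0]),(c[2],c[1]),(c[1],c[0]),(c[2],c[3]))])
  print([np.linalg.norm(b-a).round(4) for a,b in ((c[3],c[0]),(c[2],c[1]),(c[1],c[0]),(c[2],c[3]))])
c=c2;print([np.degrees(np.arctan2(*(b-a)[[1,0]])).round(1) for a,b in ((c[2],c[3]),(c[1],c[0]),(c[0],c[3]),(c[1],c[2]))])
def ends(name,a,b): 
    a,_=a;b,_=b
    print(name,a.round(4),b.round(4),((a+b)/2).round(4),np.degrees(np.arctan2(*(a-b)[[1,0]])).round(1),_)
ends("red",tri(i,T((151,254)),s,S((424,345))),tri(i,T((191,380)),s,S((503,250))))
ends("sleeve",tri(i,T((363,198)),s,S((262,195))),tri(i,T((403,325)),s,S((346,112))))
print("red c",tri(i,[277.1,252.7],s,[342.8,262.7]))
# dark sleeve mask
for n,ci,(x0,x1,y0,y1) in (("top",i,(327,346,214,260)),("scene",s,(284,316,205,240))):
    im=cv2.imread(f"pics/{n}0.png").max(2); 
    m=np.zeros(im.shape,np.uint8); m[y0:y1,x0:x1]=im[y0:y1,x0:x1]<60
    cs,_=cv2.findContours(m,cv2.RETR_EXTERNAL,cv2.CHAIN_APPROX_NONE)
    k=max(cs,key=cv2.contourArea); print(n,cv2.contourArea(k),cv2.minAreaRect(k))
```

```text
[[ 0.6182  0.1963  0.095 ]
 [ 0.7144 -0.1161  0.095 ]
 [ 0.4429 -0.2     0.095 ]
 [ 0.3457  0.1112  0.095 ]] [ 0.5303 -0.0022  0.095 ]
[[ 0.7143 -0.1143  0.095 ]
 [ 0.4426 -0.1998  0.095 ]
 [ 0.3436  0.1143  0.095 ]
 [ 0.618   0.1998  0.095 ]] [ 0.5296 -0.      0.095 ]
[np.float64(17.3), np.float64(17.2), np.float64(107.1), np.float64(107.3)]
[np.float64(0.2854), np.float64(0.2842), np.float64(0.3269), np.float64(0.326)]
[np.float64(17.3), np.float64(17.5), np.float64(107.0), np.float64(107.5)]
red [0.5402 0.1115 0.177 ] [0.4579 0.086  0.1807] [0.4991 0.0988 0.1788] 17.3 0.0006116057478103232
sleeve [ 0.568  -0.0264  0.2026] [ 0.4861 -0.0492  0.2046] [ 0.5271 -0.0378  0.2036] 15.5 0.0005160385372858354
red c (array([0.50057109, 0.09869752, 0.17860862]), np.float64(0.0009741495692596223))
top 172.5 ((335.5387878417969, 236.9865264892578), (39.504608154296875, 5.7901763916015625), 70.82099914550781)
scene 208.0 ((299.0000305175781, 222.50003051757812), (6.363960266113281, 34.64822769165039), 45.0)
```

```bash
cat >> h.py <<'E'
YAW=np.radians(17.3)
def down(): # tool x=-ys, y=-xs, z=-Z
    c,s=np.cos(YAW),np.sin(YAW)
    xs=np.array([c,s,0]);ys=np.array([-s,c,0]); return R.from_matrix(np.c_[-ys,-xs,[0,0,-1]])
def togo(p,rot=None):
    s=state(); r=Rq(s["tool_rot"]); rot=rot or down()
    print("t %.2f"%s["time"],"tcp",s["tool_pos"].round(4),"F",s["contact_force"].round(1),"w %.3f"%s["gripper_width"],"j",s["joint_pos"].round(2))
    print("shift",(r.inv().apply(np.array(p)-s["tool_pos"])*1000).round(1),"mm turn",(r.inv()*rot).as_rotvec().round(4))
E
python3 -c "
from h import *
togo([.500,.099,.27])"
```

```text
t 0.15 tcp [ 0.1982 -0.5922  0.2303] F [-0.3  0.  -1.1] w 0.998 j [-1.37  0.05  1.61  0.    1.48 -0.12]
shift [-559.9 -505.5  -38.7] mm turn [-0.0002  0.0016  0.0208]
```

```bash
python3 -m inch '0 0 -0.03 0 0 0 0;-0.015 -0.013 -0.01 0 0 0.02 0;-0.027 -0.025 0 0 0 0 0;-0.027 -0.025 0 0 0 0 0;-0.027 -0.025 0 0 0 0 0;-0.027 -0.025 0 0 0 0 0;-0.027 -0.025 0 0 0 0 0;-0.027 -0.025 0 0 0 0 0;-0.027 -0.025 0 0 0 0 0;-0.027 -0.025 0 0 0 0 0'; python3 -c "
from h import *
togo([.500,.099,.27])"
```

```text
time: 0.98
tool_pos: [0.3325, -0.3067, 0.271]
tool_rot: [-0.0, 0.805, -0.593, -0.0]
contact_force: [1.2, 0.1, -0.3]
gripper_width: 1.0
t 0.98 tcp [ 0.3325 -0.3067  0.271 ] F [ 1.2  0.1 -0.3] w 1.000 j [-0.91 -0.4   1.95  0.    1.6   0.36]
shift [-337.5 -280.6    1.1] mm turn [-0.0001  0.0002  0.0003]
```

```bash
python3 -m inch '-0.027 -0.023 0 0 0 0 0;-0.027 -0.023 0 0 0 0 0;-0.027 -0.023 0 0 0 0 0;-0.027 -0.023 0 0 0 0 0;-0.027 -0.023 0 0 0 0 0;-0.027 -0.023 0 0 0 0 0;-0.027 -0.023 0 0 0 0 0;-0.027 -0.023 0 0 0 0 0;-0.027 -0.023 0 0 0 0 0;-0.027 -0.023 0 0 0 0 0'; python3 -m inch '-0.027 -0.023 0 0 0 0 0;-0.02 -0.017 0 0 0 0 0;-0.01 -0.01 0 0 0 0 0;0 0 0 0 0 0 0;0 0 0 0 0 0 0'; python3 -c "
from h import *
togo([.500,.099,.154])
cv2.imwrite('pics/w1.png',grab_frame('wrist'));print(camera_info('wrist'))"
```

```text
time: 1.82
tool_pos: [0.4715, 0.0197, 0.2711]
tool_rot: [0.0, 0.806, -0.592, 0.0]
contact_force: [0.3, -0.1, 0.4]
gripper_width: 0.999
time: 2.23
tool_pos: [0.5019, 0.0869, 0.2709]
tool_rot: [0.001, 0.806, -0.592, -0.0]
contact_force: [-0.4, 0.1, -0.4]
gripper_width: 1.0
t 2.23 tcp [0.5019 0.0869 0.2709] F [-0.4  0.1 -0.4] w 1.000 j [ 0.03 -0.25  1.83 -0.    1.56  1.29]
shift [-12.1  -2.  116.9] mm turn [ 0.0014 -0.0004  0.0018]
{'vertical_fov': 62.85031888892727, 'cx': 323.45758575420183, 'cy': 238.60151501311375, 'origin': array([0.58037216, 0.11043025, 0.41329028]), 'rotation': array([ 0.13017296,  0.79534234, -0.58414636, -0.09622161])}
```

View pics/w1.png

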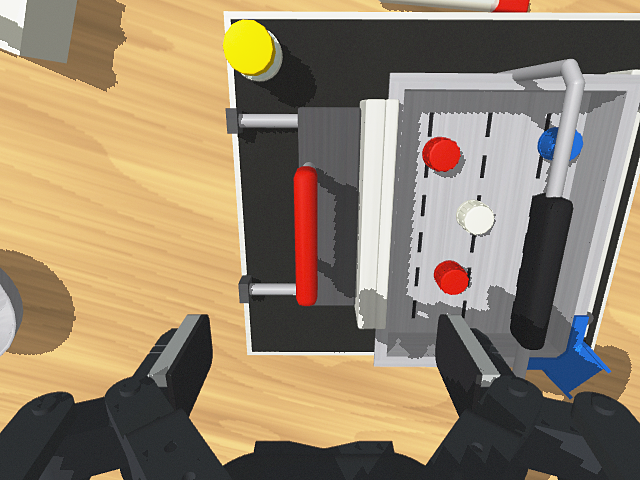

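The wrist picture shows the red grip from (306,168) to (306,304), the black sleeve from (552,195) to (529,348), and the tray, caps and pot undisturbed. I'll refine both grips from it.

Run:
```python
from h import *
i=camera_info('wrist'); im=cv2.imread('pics/w1.png'); hsv=cv2.cvtColor(im,cv2.COLOR_BGR2HSV)
red=(((hsv[...,0]<8)|(hsv[...,0]>172))&(hsv[...,1]>150)&(hsv[...,2]>90)).astype(np.uint8)
blk=(im.max(2)<60).astype(np.uint8); blk[:190]=0;blk[352:]=0;blk[:,:508]=0;blk[:,576:]=0
c,s=np.cos(YAW),np.sin(YAW)
for n,m,z in (("red",red,0.179),("sleeve",blk,0.205)):
    cs,_=cv2.findContours(m,cv2.RETR_EXTERNAL,cv2.CHAIN_APPROX_NONE); k=max(cs,key=cv2.contourArea)
    p=onplane(i,k[:,0,:],z)[:,:2]-[.53,-.001]; q=np.c_[p@[c,s],p@[-s,c]]
    r=cv2.minAreaRect(np.float32(q*1000)); print(n,r)
    ctr=np.array(r[0])/1000; print("shaker",ctr.round(4),"world",(np.array([.53,-.001])+ctr[0]*np.array([c,s])+ctr[1]*np.array([-s,c])).round(4))
```

```text
red ((1.5257835388183594, 102.9271469116211), (92.1839599609375, 14.270679473876953), 0.3085568845272064)
shaker [0.0015 0.1029] world [0.5008 0.0977]
sleeve ((-11.783580780029297, -32.49143981933594), (23.461223602294922, 97.82133483886719), 89.70797729492188)
shaker [-0.0118 -0.0325] world [ 0.5284 -0.0355]
```

```bash
python3 -m inch '-0.006 -0.001 0 0 0 0 0;-0.005 -0.001 0.01 0 0 0 0;0 0 0.02 0 0 0 0;0 0 0.02 0 0 0 0;0 0 0.02 0 0 0 0;0 0 0.02 0 0 0 0;0 0 0.015 0 0 0 0;0 0 0.01 0 0 0 0;0 0 0.002 0 0 0 0;0 0 0 0 0 0 0'; python3 -c "
from h import *
togo([.5008,.098,.154])
cv2.imwrite('pics/w2.png',grab_frame('wrist'))"
```

```text
time: 3.12
tool_pos: [0.5001, 0.0979, 0.1535]
tool_rot: [0.0, 0.805, -0.593, -0.001]
contact_force: [1.2, -0.6, 0.6]
gripper_width: 0.997
t 3.12 tcp [0.5001 0.0979 0.1535] F [ 1.2 -0.6  0.6] w 0.997 j [ 0.05 -0.17  1.95  0.    1.35  1.32]
shift [ 0.1 -0.7 -0.5] mm turn [0.0014 0.0004 0.0002]
```

View pics/w2.png

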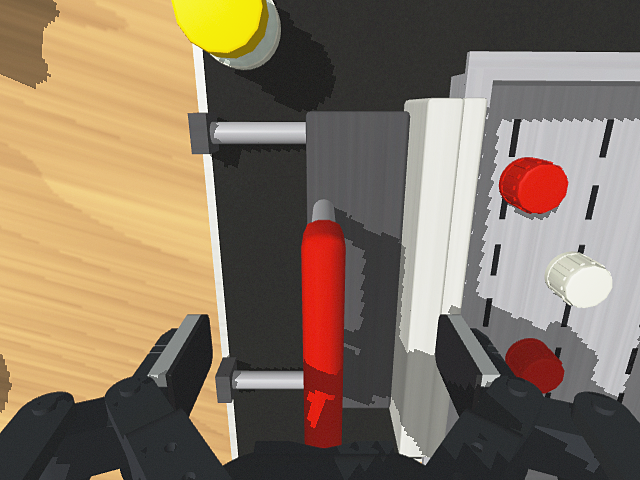

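The red bar (column ~323) lies midway between the open fingers (~208 and ~438). Closing now.

```bash
python3 -m inch '0 0 0 0 0 0 0.5;0 0 0 0 0 0 0.8;0 0 0 0 0 0 1;0 0 0 0 0 0 1;0 0 0 0 0 0 1;0 0 0 0 0 0 1;0 0 0 0 0 0 1;0 0 0 0 0 0 1'
```

```text
time: 3.83
tool_pos: [0.5008, 0.0982, 0.1547]
tool_rot: [-0.0, 0.806, -0.592, 0.0]
contact_force: [-1.1, -0.3, 2.3]
gripper_width: 0.154
```

```bash
python3 -m inch '-0.003 0 0 0 0 0 1;-0.005 0 0 0 0 0 1;-0.006 0 0 0 0 0 1;-0.006 0 0 0 0 0 1;-0.006 0 0 0 0 0 1;-0.006 0 0 0 0 0 1;-0.005 0 0 0 0 0 1;-0.004 0 0 0 0 0 1;-0.002 0 0 0 0 0 1;0 0 0 0 0 0 1'
```

```text
time: 4.67
tool_pos: [0.4882, 0.1389, 0.1547]
tool_rot: [0.0, 0.806, -0.592, 0.001]
contact_force: [0.3, -3.3, 2.2]
gripper_width: 0.15
```

```bash
python3 -m inch '-0.002 0 0 0 0 0 1;-0.001 0 0 0 0 0 1;0 0 0 0 0 0 1'; python3 -c "
from h import *
togo([.5008,.098,.154])
cv2.imwrite('pics/w3.png',grab_frame('wrist'))"
```

```text
time: 4.92
tool_pos: [0.4876, 0.1408, 0.1547]
tool_rot: [0.001, 0.806, -0.592, 0.001]
contact_force: [2.9, -6.6, 2.0]
gripper_width: 0.154
t 4.92 tcp [0.4876 0.1408 0.1547] F [ 2.9 -6.6  2. ] w 0.154 j [ 0.14 -0.17  1.96 -0.    1.35  1.41]
shift [44.8  0.2  0.8] mm turn [-0.0005 -0.0033  0.0006]
```

View pics/w3.png

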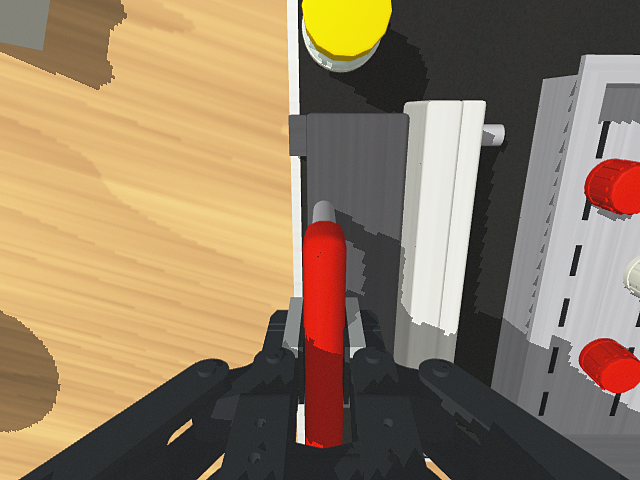

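The plate now sits against the stops (about 44 mm of travel), with the tray clear of the bar's lip. Releasing it and rising.

```bash
python3 -m inch '0.001 0 0 0 0 0 0.5;0 0 0 0 0 0 0;0 0 0 0 0 0 0;0 0 0 0 0 0 0;0 0 0 0 0 0 0;0 0 -0.005 0 0 0 0;0 0 -0.02 0 0 0 0;0 0 -0.03 0 0 0 0;0 0 -0.035 0 0 0 0;0 0 -0.03 0 0 0 0';python3 -c "
from h import *
togo([.5284,-.0355,.27])"
```

```text
time: 5.8
tool_pos: [0.4872, 0.1413, 0.2765]
tool_rot: [-0.0, 0.806, -0.592, 0.0]
contact_force: [0.4, -0.8, 0.6]
gripper_width: 1.0
t 5.80 tcp [0.4872 0.1413 0.2765] F [ 0.4 -0.8  0.6] w 1.000 j [ 0.14 -0.26  1.83  0.    1.57  1.4 ]
shift [181.   13.4   6.5] mm turn [-0.0008  0.0001  0.001 ]
```

```bash
python3 -m inch '0.01 0.001 0 0 0 0 0;0.02 0.002 0 0 0 0 0;0.025 0.002 0 0 0 0 0;0.028 0.002 0 0 0 0 0;0.028 0.002 0 0 0 0 0;0.027 0.002 0 0 0 0 0;0.022 0.002 0 0 0 0 0;0.014 0 0 0 0 0 0;0.006 0 0 0 0 0 0;0 0 0 0 0 0 0';python3 - <<'E'
from h import *
togo([.5284,-.0355,.27])
im=grab_frame('wrist'); i=camera_info('wrist');cv2.imwrite('pics/w4.png',im)
t=grab_frame('top'); cv2.imwrite('pics/t4.png',t)
cv2.imwrite('pics/t4c.png',cv2.resize(t[165:330,230:410],None,fx=3.6,fy=3.6))
E
```

```text
time: 6.63
tool_pos: [0.5288, -0.0352, 0.2743]
tool_rot: [-0.0, 0.805, -0.593, -0.0]
contact_force: [-0.7, 0.6, -0.1]
gripper_width: 1.001
t 6.63 tcp [ 0.5288 -0.0352  0.2743] F [-0.7  0.6 -0.1] w 1.001 j [-0.21 -0.2   1.78  0.    1.56  1.06]
shift [0.2 0.4 4.3] mm turn [ 0.      0.0003 -0.0005]
```

View pics/w4.png

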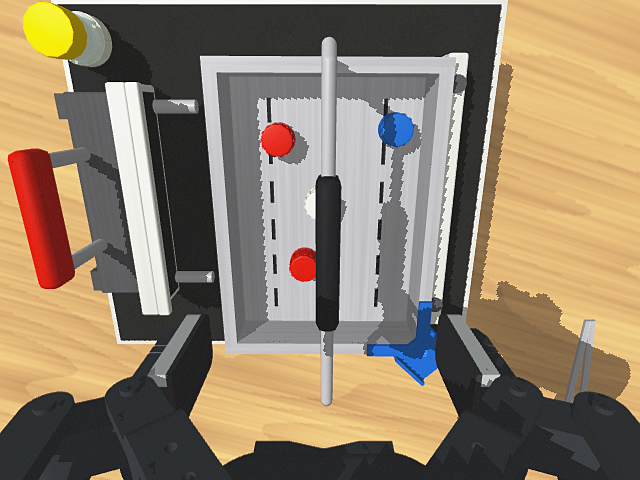

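Sleeve spans (328,176)–(328,330), parallel to the tool's y, with the clamp bar back and the tray free. Fine measurement before descending.

Run:
```python
from h import *
i=camera_info('wrist'); im=cv2.imread('pics/w4.png')
blk=(im.max(2)<60).astype(np.uint8); blk[:170]=0;blk[335:]=0;blk[:,:312]=0;blk[:,345:]=0
cs,_=cv2.findContours(blk,cv2.RETR_EXTERNAL,cv2.CHAIN_APPROX_NONE); k=max(cs,key=cv2.contourArea)
r=Rq(state()["tool_rot"]);t=state()["tool_pos"]
for z in (0.2,0.21):
    q=r.inv().apply(onplane(i,k[:,0,:],z)-t); print(z,cv2.minAreaRect(np.float32(q[:,:2]*1000)))
togo([.5284,-.0355,.183])
```

```text
0.2 ((2.702026844024658, 2.6879425048828125), (13.795621871948242, 97.88157653808594), 0.27253222465515137)
0.21 ((2.5967557430267334, -1.2239303588867188), (13.158823013305664, 93.3634033203125), 0.2725343704223633)
t 6.73 tcp [ 0.5285 -0.0339  0.2743] F [0.1 0.5 0. ] w 1.001 j [-0.2  -0.2   1.78  0.    1.56  1.06]
shift [ 1.6  0.6 91.3] mm turn [-0.      0.0007  0.0013]
```

```bash
python3 -m inch '0.0025 0 0.004 0 0 0 0;0 0 0.015 0 0 0 0;0 0 0.02 0 0 0 0;0 0 0.02 0 0 0 0;0 0 0.018 0 0 0 0;0 0 0.01 0 0 0 0;0 0 0.005 0 0 0 0;0 0 0 0 0 0 0.3;0 0 0 0 0 0 0.6;0 0 0 0 0 0 0.8';python3 -m inch '0 0 0 0 0 0 1;0 0 0 0 0 0 1;0 0 0 0 0 0 1;0 0 0 0 0 0 1;0 0 0 0 0 0 1;0 0 0 0 0 0 1'
python3 - <<'E'
from h import *
togo([.5284,-.0355,.3])
im=grab_frame('wrist');cv2.imwrite('pics/w5.png',im)
E
```

```text
time: 7.57
tool_pos: [0.5302, -0.037, 0.1838]
tool_rot: [-0.001, 0.806, -0.592, 0.001]
contact_force: [0.0, 0.7, -0.5]
gripper_width: 0.606
time: 8.07
tool_pos: [0.5299, -0.0372, 0.1833]
tool_rot: [-0.0, 0.806, -0.592, 0.001]
contact_force: [1.2, -0.9, 4.1]
gripper_width: 0.153
t 8.07 tcp [ 0.5299 -0.0372  0.1833] F [ 1.2 -0.9  4.1] w 0.153 j [-0.21 -0.14  1.88 -0.    1.4   1.06]
shift [  -2.     0.7 -116.7] mm turn [-0.0013 -0.0011  0.0008]
```

View pics/w5.png

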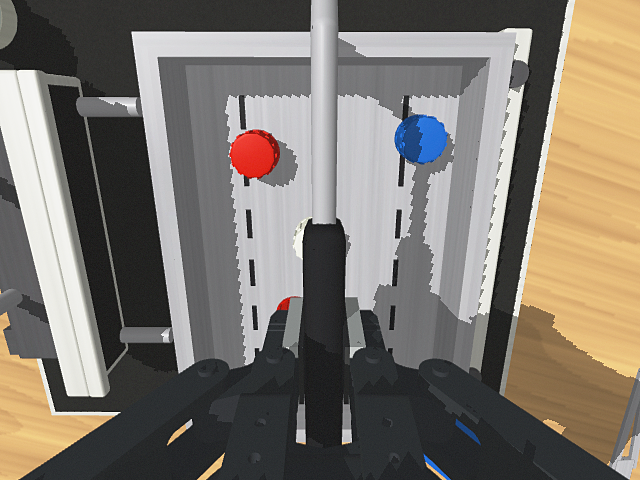

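The sleeve is pinched (13 mm opening). Lifting level.

```bash
python3 -m inch '0 0 -0.001 0 0 0 1;0 0 -0.002 0 0 0 1;0 0 -0.004 0 0 0 1;0 0 -0.006 0 0 0 1;0 0 -0.008 0 0 0 1;0 0 -0.01 0 0 0 1;0 0 -0.01 0 0 0 1;0 0 -0.01 0 0 0 1;0 0 -0.01 0 0 0 1;0 0 -0.01 0 0 0 1';python3 -m inch '0 0 -0.01 0 0 0 1;0 0 -0.01 0 0 0 1;0 0 -0.01 0 0 0 1;0 0 -0.008 0 0 0 1;0 0 -0.006 0 0 0 1;0 0 -0.003 0 0 0 1;0 0 -0.001 0 0 0 1;0 0 0 0 0 0 1;0 0 0 0 0 0 1;0 0 0 0 0 0 1'
python3 - <<'E'
from h import *
togo([.5284,-.0355,.3])
im=grab_frame('wrist');cv2.imwrite('pics/w6.png',im)
im=grab_frame('scene');cv2.imwrite('pics/s6.png',im)
E
```

```text
time: 8.95
tool_pos: [0.5295, -0.037, 0.2549]
tool_rot: [-0.0, 0.806, -0.592, 0.0]
contact_force: [0.3, -0.3, -5.4]
gripper_width: 0.152
time: 9.78
tool_pos: [0.529, -0.0369, 0.3004]
tool_rot: [0.0, 0.806, -0.592, -0.001]
contact_force: [0.3, -0.4, -5.4]
gripper_width: 0.152
t 9.78 tcp [ 0.529  -0.0369  0.3004] F [ 0.3 -0.4 -5.4] w 0.152 j [-0.21 -0.21  1.74  0.    1.61  1.06]
shift [-1.5  0.1  0.4] mm turn [0.0013 0.0008 0.0009]
```

View pics/w6.png

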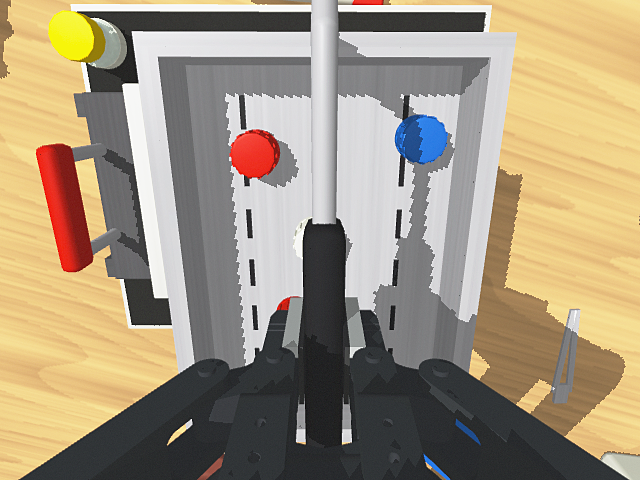

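View pics/s6.png

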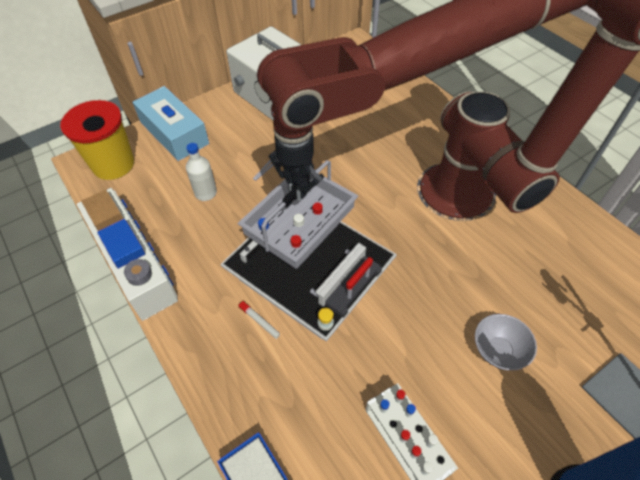

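Tray lifted level about 117 mm, all four caps in place, bar open, pot and others standing. Now tipping toward the corner (+x, +y of the tool).

```bash
python3 -m inch '0 0 -0.002 0.008 -0.008 0 1;0 0 -0.002 0.016 -0.016 0 1;0 0 -0.002 0.018 -0.018 0 1;0 0 -0.002 0.018 -0.018 0 1;0 0 0 0.018 -0.018 0 1;0 0 0 0.018 -0.018 0 1;0 0 0 0.018 -0.018 0 1;0 0 0 0.018 -0.018 0 1;0 0 0 0.018 -0.018 0 1;0 0 0 0.018 -0.018 0 1'
python3 - <<'E'
from h import *
togo([.5284,-.0355,.3])
im=grab_frame('wrist');cv2.imwrite('pics/w7.png',im)
E
```

```text
time: 10.72
tool_pos: [0.529, -0.0377, 0.3097]
tool_rot: [-0.118, 0.8, -0.588, -0.018]
contact_force: [1.7, 0.1, -5.6]
gripper_width: 0.156
t 10.72 tcp [ 0.529  -0.0377  0.3097] F [ 1.7  0.1 -5.6] w 0.156 j [-0.34 -0.27  1.79  0.24  1.58  0.94]
shift [-0.7  1.6  9.8] mm turn [-0.1697  0.1686  0.0003]
```

View pics/w7.png

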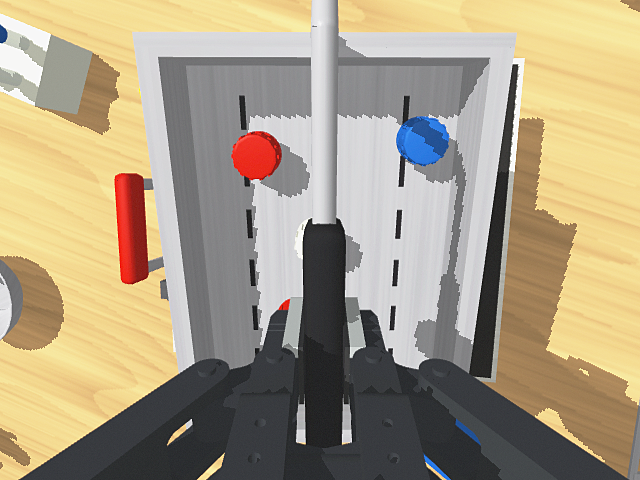

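The tray is fixed in the grip and tilted about 13.5°; the caps haven't slid yet. Continuing slowly.

```bash
python3 -m inch '0 0 0 0.01 -0.01 0 1;0 0 0 0.01 -0.01 0 1;0 0 0 0.01 -0.01 0 1;0 0 0 0.01 -0.01 0 1;0 0 0 0.01 -0.01 0 1;0 0 0 0.01 -0.01 0 1;0 0 0 0.01 -0.01 0 1;0 0 0 0.01 -0.01 0 1;0 0 0 0 0 0 1;0 0 0 0 0 0 1'
python3 - <<'E'
from h import *
togo([.5284,-.0355,.3])
im=grab_frame('wrist');cv2.imwrite('pics/w8.png',im)
E
```

```text
time: 11.6
tool_pos: [0.5291, -0.0373, 0.3092]
tool_rot: [-0.172, 0.793, -0.583, -0.026]
contact_force: [-0.4, 0.6, -5.8]
gripper_width: 0.154
t 11.60 tcp [ 0.5291 -0.0373  0.3092] F [-0.4  0.6 -5.8] w 0.154 j [-0.4  -0.28  1.82  0.35  1.57  0.88]
shift [0.3 2.4 9.1] mm turn [-0.2478  0.2482  0.0005]
```

View pics/w8.png

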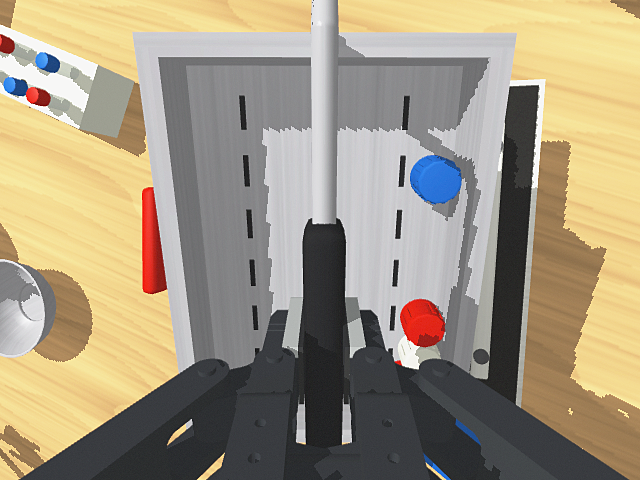

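At 20° the caps are sliding: red at (422,322), white below it, blue at (436,180), all moving to the lip side. Tilting on.

```bash
python3 -m inch '0 0 0 0 0 0 1;0 0 0 0 0 0 1;0 0 0 0.01 -0.01 0 1;0 0 0 0.01 -0.01 0 1;0 0 0 0.01 -0.01 0 1;0 0 0 0.01 -0.01 0 1;0 0 0 0.01 -0.01 0 1;0 0 0 0.01 -0.01 0 1;0 0 0 0.01 -0.01 0 1;0 0 0 0.01 -0.01 0 1'; python3 -m inch '0 0 0 0.01 -0.01 0 1;0 0 0 0.01 -0.01 0 1;0 0 0 0.01 -0.01 0 1;0 0 0 0.01 -0.01 0 1;0 0 0 0.01 -0.01 0 1;0 0 0 0.01 -0.01 0 1;0 0 0 0 0 0 1;0 0 0 0 0 0 1;0 0 0 0 0 0 1;0 0 0 0 0 0 1'
python3 - <<'E'
from h import *
togo([.5284,-.0355,.3])
for n in ('wrist','scene','top'): cv2.imwrite(f'pics/{n}9.png',grab_frame(n))
for n,(x0,x1,y0,y1) in (("top",(230,430,165,330)),("scene",(200,400,130,295))):
    cv2.imwrite(f"pics/{n}9c.png",cv2.resize(cv2.imread(f"pics/{n}9.png")[y0:y1,x0:x1],None,fx=3.6,fy=3.6,interpolation=cv2.INTER_CUBIC))
E
```

```text
time: 12.48
tool_pos: [0.5292, -0.0373, 0.3093]
tool_rot: [-0.228, 0.784, -0.576, -0.035]
contact_force: [-0.3, -0.9, -5.3]
gripper_width: 0.15
time: 13.32
tool_pos: [0.5293, -0.0371, 0.3095]
tool_rot: [-0.268, 0.776, -0.57, -0.041]
contact_force: [-0.7, -0.7, -5.0]
gripper_width: 0.156
t 13.32 tcp [ 0.5293 -0.0371  0.3095] F [-0.7 -0.7 -5. ] w 0.156 j [-0.5  -0.3   1.87  0.55  1.58  0.77]
shift [1.8 4.  8.6] mm turn [-0.388  0.388  0.001]
```

View pics/wrist9.png

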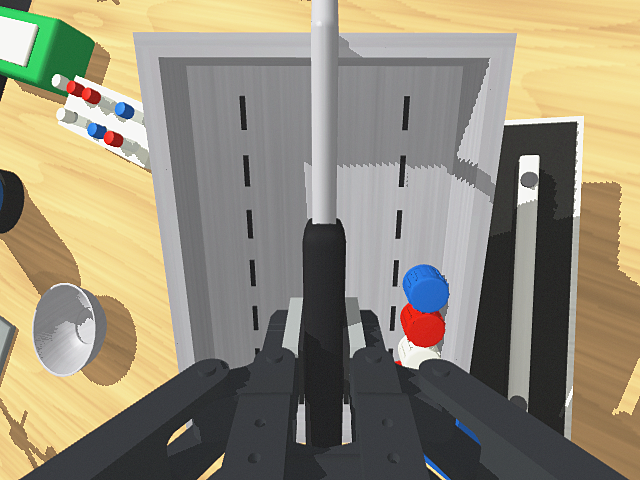

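View pics/scene9c.png

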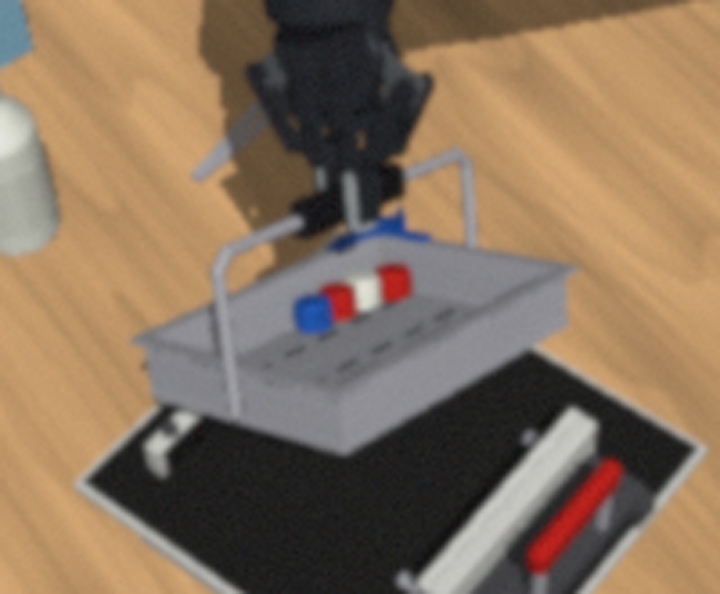

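View pics/top9c.png

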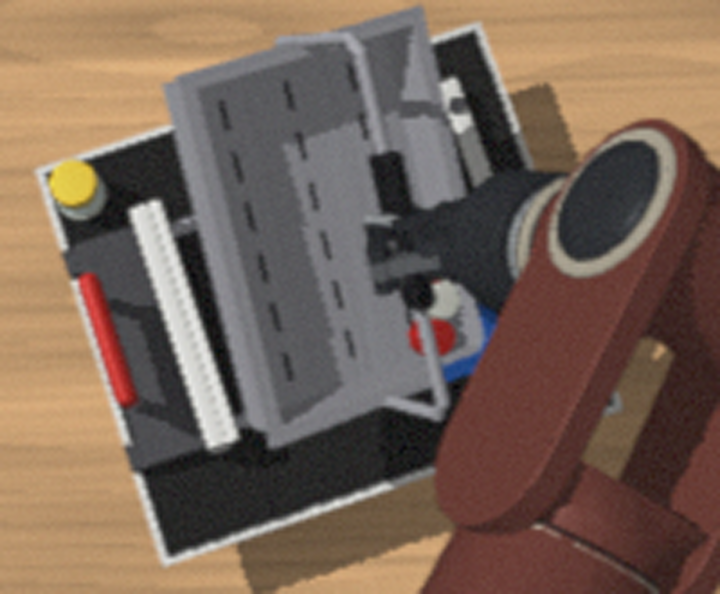

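```bash
cat > cap.py <<'E'
from h import *
import sys
n=sys.argv[1]
s=state(); i=camera_info('wrist'); r=Rq(s["tool_rot"]);t=s["tool_pos"]
o=r.inv().apply(np.array(i["origin"])-t)
def cast(uv,z):
    d=r.inv().apply(rays(i,uv)); return (o+d*((z-o[2])/d[:,2])[:,None]*1)[:,:2]*1000
# far rim inner corners/walls and caps tops
print("caps top", cast([(426,282),(422,316),(417,343)],.065).round(0))
# floor far edge from pictures: floor/wall line v~66; right floor edge
print("rim outer far corners (z .045)",cast([(134,33),(516,33)],.048).round(0))
E
python3 cap.py wrist9
```

```text
caps top [[60. 14.]
 [59. 36.]
 [57. 55.]]
rim outer far corners (z .045) [[ -82. -112.]
 [  84. -112.]]
```

The scene shows the four caps in a line along the −y wall: blue, red, white, red. Blue is about 93 mm from the corner, and the line seems not to have reached the −x wall. I'll tip more toward −x (tool +x rotation).

```bash
python3 -m inch '0 0 0 0.015 0.005 0 1;0 0 0 0.02 0.01 0 1;0 0 0 0.02 0.01 0 1;0 0 0 0.02 0.01 0 1;0 0 0 0.02 0.01 0 1;0 0 0 0.02 0.01 0 1;0 0 0 0.02 0.01 0 1;0 0 0 0.015 0.01 0 1;0 0 0 0.01 0.005 0 1;0 0 0 0 0 0 1';python3 -m inch '0 0 0 0 0 0 1;0 0 0 0 0 0 1;0 0 0 0 0 0 1'
python3 - <<'E'
from h import *
togo([.5284,-.0355,.3])
M=Rq(state()['tool_rot']).as_matrix(); print("tilt",np.degrees(np.arccos(-M[2,2])), "x,y tool down",np.degrees(np.arcsin(-M[2,:2])))
for n in ('wrist','scene','top'): cv2.imwrite(f'pics/{n}10.png',grab_frame(n))
for n,(x0,x1,y0,y1) in (("top",(230,430,165,330)),("scene",(200,400,130,295))):
    cv2.imwrite(f"pics/{n}10c.png",cv2.resize(cv2.imread(f"pics/{n}10.png")[y0:y1,x0:x1],None,fx=3.6,fy=3.6,interpolation=cv2.INTER_CUBIC))
E
```

```text
time: 14.3
tool_pos: [0.5288, -0.037, 0.3091]
tool_rot: [-0.306, 0.752, -0.582, 0.036]
contact_force: [-0.5, -0.0, -4.6]
gripper_width: 0.151
time: 14.55
tool_pos: [0.5294, -0.0372, 0.3094]
tool_rot: [-0.306, 0.753, -0.582, 0.036]
contact_force: [-0.6, -0.4, -5.4]
gripper_width: 0.153
t 14.55 tcp [ 0.5294 -0.0372  0.3094] F [-0.6 -0.4 -5.4] w 0.153 j [-0.52 -0.42  1.98  0.61  1.43  0.75]
shift [1.  5.3 7.9] mm turn [-0.5441  0.3101 -0.0461]
tilt 35.87954546366338 x,y tool down [17.59359028 30.14074486]
```

View pics/wrist10.png

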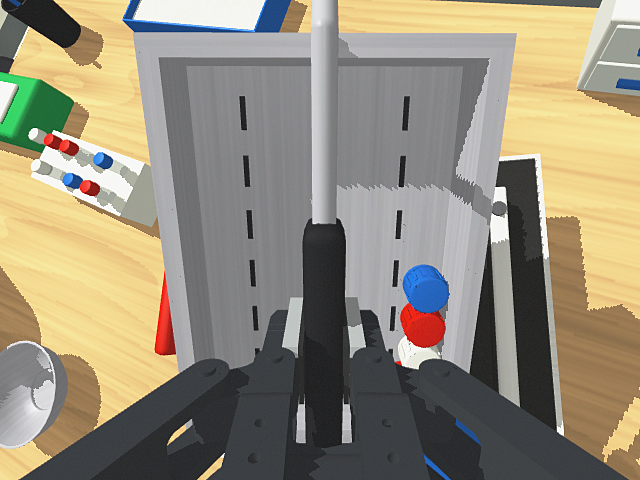

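View pics/scene10c.png

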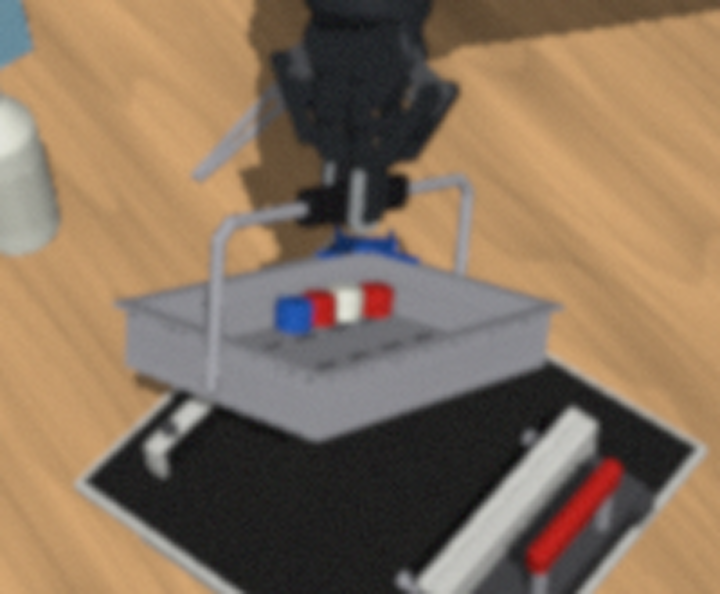

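Run:
```python
from h import *
im=cv2.imread('pics/wrist10.png')
cv2.imwrite('pics/w10z.png',cv2.resize(im[250:390,380:520],None,fx=4.2,fy=4.2,interpolation=cv2.INTER_CUBIC))
s=cv2.imread('pics/scene10.png')
cv2.imwrite('pics/s10z.png',cv2.resize(s[190:240,265:325],None,fx=12,fy=12,interpolation=cv2.INTER_CUBIC))
```

```text
(no output)
```

View pics/w10z.png

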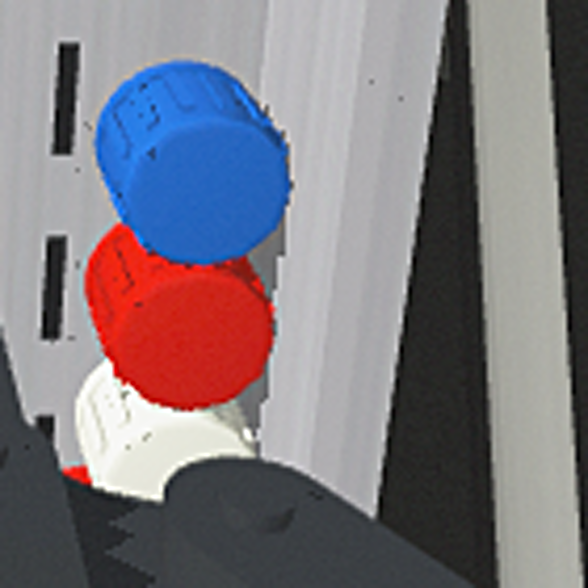

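View pics/s10z.png

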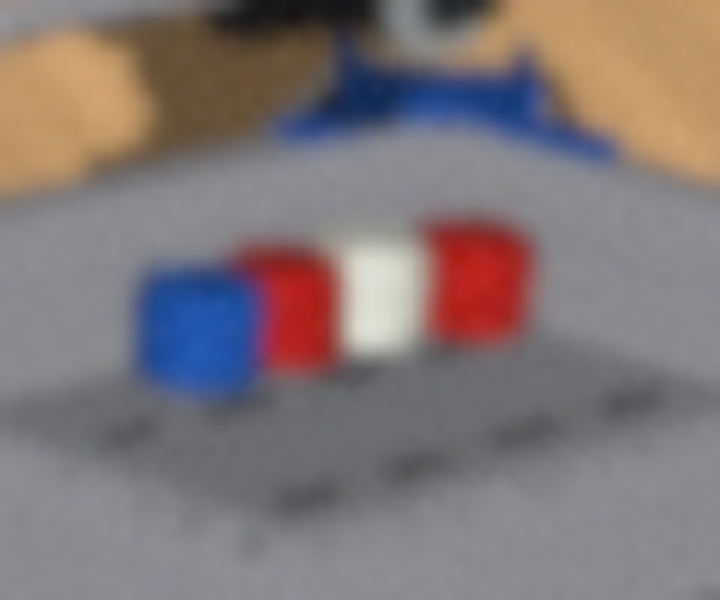

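Run:
```python
from h import *
s=state(); i=camera_info('wrist'); r=Rq(s["tool_rot"]);t=s["tool_pos"]
o=r.inv().apply(np.array(i["origin"])-t)
def cast(uv,z):
    d=r.inv().apply(rays(i,uv)); return (o+d*((z-o[2])/d[:,2])[:,None])*1000
for z in (.063,.065,.067): print(z,cast([(430,295.7),(426.4,329.8)],z)[:,:2].round(1))
print(cast([(134,33),(516,33)],.047)[:,:2].round(1))
sc=camera_info('scene')
def inT(p): return (r.inv().apply(p-t)*1000).round(1)
# scene side centroids -> intersect plane x_tool = cap surface? use triangulated centre of blue
for n,(uw,us) in {"blue":((427.5,289),(281.7,217.6))}.items():
    p,e=tri(i,uw,sc,us); print(n,inT(p),e)
# scene: last red centre ray with plane z_tool=.075
d=r.inv().apply(rays(sc,[(281.7,217.6),(290,216),(296.5,214.5),(305,213.5)])); oo=r.inv().apply(np.array(sc["origin"])-t)
for xx in (.05,.06): print(xx,((oo+d*((xx-oo[0])/d[:,0])[:,None])*1000).round(0).tolist())
print("corner project scene",proj(sc,r.apply(np.array([[.075,.105,.075],[.075,.105,.085]]))+t))
```

```text
0.063 [[61.9 22. ]
 [61.7 44.6]]
0.065 [[62.5 23. ]
 [62.3 45.9]]
0.067 [[63.1 24. ]
 [62.9 47.1]]
[[ -81.9 -112.1]
 [  83.4 -112.1]]
blue [62.8 24.7 75.3] 0.0026944369167001873
0.05 [[50.0, 12.0, 70.0], [50.0, 41.0, 71.0], [50.0, 64.0, 71.0], [50.0, 96.0, 74.0]]
0.06 [[60.0, 24.0, 74.0], [60.0, 53.0, 75.0], [60.0, 76.0, 76.0], [60.0, 108.0, 79.0]]
corner project scene [[299.70787271 210.76816772]
 [299.39992039 214.6581386 ]]
```

Run:
```python
from h import *
s=state(); r=Rq(s["tool_rot"]);t=s["tool_pos"]
print("corner",(r.apply([.075,.105,.075])+t).round(3),"tray origin",(r.apply([.001,.001,.088])+t).round(3))
for c in ([.083,.113,.088],[.083,.113,.047]): print((r.apply(c)+t).round(3))
# red grip now in scene/top
ps=[]
for n in('top','scene'):
    im=cv2.imread(f'pics/{n}10.png');hsv=cv2.cvtColor(im,cv2.COLOR_BGR2HSV)
    m=(((hsv[...,0]<8)|(hsv[...,0]>172))&(hsv[...,1]>150)&(hsv[...,2]>90)).astype(np.uint8)
    m[:, :230]=0; m[:,420:]=0;m[:220]=0;m[300:]=0
    if n=='scene': m[:,:330]=0
    cs,_=cv2.findContours(m,cv2.RETR_EXTERNAL,cv2.CHAIN_APPROX_NONE);k=max(cs,key=cv2.contourArea);M=cv2.moments(k);ps.append((M['m10']/M['m00'],M['m01']/M['m00']))
p,e=tri(camera_info('top'),ps[0],camera_info('scene'),ps[1]);d=p[:2]-[.5003,.0985]
print("grip",p.round(4),e,"moved ys",d@[-np.sin(YAW),np.cos(YAW)])
print(s["joint_vel"].round(4))
```

```text
corner [ 0.494 -0.087  0.173] tray origin [ 0.565 -0.001  0.237]
[ 0.495 -0.09   0.156]
[ 0.479 -0.107  0.189]
grip [0.4873 0.1401 0.1774] 0.0003404574419342749 moved ys 0.04354325049525397
[-0.0003 -0.001   0.0011  0.0007 -0.0019 -0.0009]
```

View pics/scene10.png

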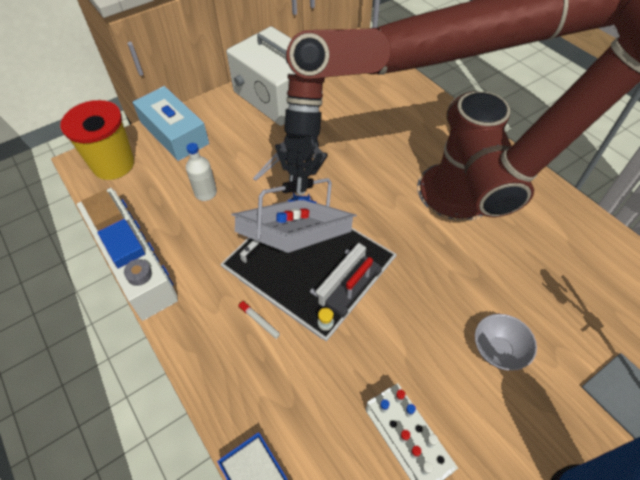

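The last scene picture shows the tray held tilted over the shaker with all four caps at the lip corner. The bar is open, and the pot (326,318) and other bystanders are where they were. Everything is at rest, so I'm handing in.

```bash
python3 -c "
from plant import *
print(job_done())"
```

```text
the job is handed in; nothing more can be done
None
```

The job is handed in, with the tray held tilted in the air and all four caps at the blue-lip corner. No verdict was reported, so the checks below are my own.

- **Clamp bar:** I pinched its red grip and slid it back against the stop. The cameras put the travel at about 43.5 mm, and it was still there at the end.
- **Lift:** I took the tray by the sleeve and raised it level by about 117 mm.
- **Tilt:** I tipped it towards the corner to 31°, then further towards −x. It ended at 35.9° overall, with slopes of about 30° towards −x and 18° towards −y.
- **Caps:** They lie in a line along the −y wall, ending in the corner. The farthest, the blue one, is about 83–85 mm from the corner, against the 95 mm limit. A first rough reading gave 93 mm, because I had picked the wrong pixels for the cap's top face. A second reading and a two-view check both gave the lower figure.
- **Last red cap:** It is mostly hidden in the wrist view. The scene view shows it in the corner, but I measured it only roughly, at less than 30 mm from the corner.
- **Final hold:** The corner is about 0.17 m above the bench and the tray's centre is about 35 mm from the shaker's. Joint speeds were near zero and the grip was closed on the sleeve.
- **Bystanders:** In the last scene picture, none of them looked moved.

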